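# Roll the round bar onto the red line

### The job

Roll the aluminium bar over the plywood marking board onto the red line by pushing its top sideways with your fingertips, so that it rests along the line, centred over it and ready for centre-punching. The black line is for another job. Do not pick the bar up, drag it or shove it by its side, keep it on the board, and leave the other things alone.

Things in the scene. Friction and masses are not known exactly. Their poses are not given: they have to be found in the camera images.
- bar: Bright aluminium round bar lying on the board: 32 mm diameter, 110 mm long, 0.17 to 0.33 kg. Origin at its centre, 28 mm above the table top; x runs along its axis, y and z turn with it as it rolls. Rolling resistance is small but it stops by itself within millimetres when let go after a slow push. If the fingers do not slip on it, it travels half as far as they do, so one push ends when the fingertips have passed off its top; several short pushes may be needed.
- bar_end_a (a point): Centre of the bar's end face at its own +x, 55 mm from its origin.
- bar_end_b (a point): Centre of the bar's end face at its own -x, 55 mm from its origin.
- board: Plywood marking board fixed to the table, 130 mm (x) by 260 mm (y), 12 mm thick. Origin under its centre, z up. The bar starts near the middle, lying roughly along the board's x; the lines run across it along x, one toward each end, and the bar is to be rolled along y.
- red_line: Red painted line, 124 mm long (x) and 8 mm wide (y), flat on the board (0.5 mm, no bump). Origin at its middle, on the board's top, 12 mm above the table; x along the line. It lies on either the +y or the -y side of the board.
- black_line: Black line like the red one, on the opposite side: not the target.
- marker_pen: Marker pen lying beyond the board, 16 x 133 x 14 mm, origin under its middle. Bystander.
- masking_tape: Roll of cream masking tape lying flat, 105 mm across, 25 mm high, origin under its middle. Bystander.
- spray_can: Grey spray tin standing upright, 66 mm diameter, 206 mm high, origin under its middle. Bystander.
- pliers_2: Blue-handled pliers, 66 x 191 x 16 mm, lying to the right of the board, origin under the middle. Bystander.
- hex_nut_m20: Brown steel hexagon nut lying flat to the left of the board, 35 x 30 x 16 mm, origin under its middle. Bystander.
Mind the look-alikes: they are no part of the job. There is more than one size of the bar; the job needs the larger.

How it is judged:
By the outcome, as a careful person would: the job done as asked, in the order asked, and still so for the second after the job is handed in, with the robot touching nothing.
It also fails if it takes over 61 s, if anything falls off the work surface, if the arm or the gripper's body presses on something with over 40 N, if the wrist force passes 120 N, or if a joint passes its speed limit or range.

### The arm

A 6-joint arm with a two-finger parallel gripper is mounted at the origin on a cart in front of the work surface, level with it; the furniture and walls round the work are solid. World frame = base frame: x ahead of the robot, y to its left, z up, the work surface at z = 0. Lengths are in m, angles in degrees, forces in N, time in s.
With the tool pointing down it reaches from about 0.4 to 0.825 m from the base axis. Payload 7 kg.
Tool frame: the origin (TCP) lies on the centre line of the jaws, within the pads' length; the fingertips stand 14 mm ahead of it and the grasp point (between the pads) lies 5 mm behind it; z points along the fingers, y is the line along which they close (so a half turn about z gives the same grasp; the last joint's range is limited). The gripper opens to 88 mm and grips with 3 to 60 N. Pads are 19 mm wide; open, the fingers measure 130 mm over their backs; the gripper's body (78 mm by 193 mm) begins 47 mm behind the grasp point.
Start: joints at [-59.983, 20.546, 0.682, 0, -70.136, -16.507], TCP at [0.158, -0.656, 0.241] pointing down, gripper open.
Joint ranges: [-176.03, 176.03], [-82.01, 121.73], [-58.28, 71.71], [-173.87, 95.51], [-174.79, -0.11], [-173.66, 173.66]. Speed limits (degrees/s): [136.94, 136.94, 172.46, 180, 180, 180].

### API

Orientations are given as [roll, pitch, yaw] about the fixed x, y, z axes, in that order (R = Rz(yaw) Ry(pitch) Rx(roll)).
In Python, from plant import r gives the robot as it stands.
- The arm moves only by the tool send_rows, never from a script. Its argument "steps" is a list of rows, each an object with "dp": the shift along the tool's x, y, z in mm, a list of three; "roll": the turn about the tool's z in rad; "jaw": the opening in per cent of the stroke, from 0 (shut) to 100 (fully open). In form: [{"dp": [tx, ty, tz], "roll": roll, "jaw": jaw}, ...]. A call has 1 to 5 rows; each row is the pose to reach, as a shift and turn from the pose commanded when the call began, along the tool's axes at that moment; what a row does not reach only later rows make up. A row lasts 1/8 s, in which the tool goes at most 62.5 mm and 10.7 degrees, less where a joint would pass 70% of its speed; a pose out of reach is approached as far as the arm can. A call with a gripper value outside its range is refused whole. The fingers move at their own pace and stop on an object; "newtons" is the grip in N (left out, the last holds). Time passes only in rows, so rows that repeat a pose let the fingers close. It gives the time, the measured TCP pose, the force, the opening and the grip force at its end, in the units of the state.
- r.get_state(): the state, without advancing time (a new reading comes with each control period).
- r.capture(name): name is "side" or "top" or "wrist"; returns a dict with "image" (400x640x3 uint8, blue, green, red), "K" (3x3 intrinsics, pixels), "rvec" (rotation vector, rad) and "tvec" (3), from world to camera coordinates, as OpenCV has them. Camera axes: x right, y down, z forward; pixel columns grow to the right and rows downward; lengths in m; the calibration is good to about 2 mm. A picture is of the moment at which its call begins. There is no depth.
- r.close_job(): hands the job in; it is judged then, once.
The state is a dict: "time_s": time; "joints": joint angles; "qd": joint speeds; "joint_torque": joint torques, N m; "tcp_pos": TCP position; "eef_rot": TCP orientation; "contact_force": force on the tool from outside, world axes, zero at the start; "moment": the same for the moment, N m; "gripper_width": finger opening in m; "gripper_force": force on a finger pad.
Only numpy, scipy, OpenCV 4.12 (cv2) and the standard library are available. Lean on these libraries where they do the work, as an engineer would, in place of code of your own. Each camera call takes 0.05 s, during which the arm holds its last target. There are 200 camera calls.

## Working session

There is one attempt and no reset: what is moved stays moved. The work goes in short steps, Python scripts to look and compute and a tool call to move; the robot and the scene stay as the last step left them, time stands still between calls to the robot, and variables do not carry over. Pictures are saved under pics/ and viewed, at most 10 in all, crops included, and the job is handed in when it is done.

Besides the shell and the picture viewer there is one more tool, called after "Call:" in YAML: its name, and indented under it one key for each argument. send_rows: Moves the arm, as the interface text tells. Its arguments: {"type":"object","properties":{"steps":{"type":"array","items":{"type":"object","properties":{"dp":{"type":"array","items":{"type":"number"}},"roll":{"type":"number"},"jaw":{"type":"number"}}}},"newtons":{"type":"number"}},"required":["steps"]}

```bash
mkdir -p pics
cat > h.py <<'E'
import numpy as np, cv2
from plant import r
def px2w(c,uv,z):
    R=cv2.Rodrigues(np.array(c["rvec"],float))[0];t=np.array(c["tvec"],float).ravel()
    d=R.T@np.linalg.solve(np.array(c["K"],float),[uv[0],uv[1],1.]);o=-R.T@t
    return o+d*(z-o[2])/d[2]
def w2px(c,p):
    return cv2.projectPoints(np.array([p],float),np.array(c["rvec"],float),np.array(c["tvec"],float),np.array(c["K"],float),None)[0].ravel()
E
python3 - <<'E'
from h import *
import pickle
for n in("top","side"):
    c=r.capture(n);cv2.imwrite(f"pics/{n}0.png",c["image"]);pickle.dump(c,open(f"{n}0.pkl","wb"))
s=r.get_state();print(s["time_s"],s["tcp_pos"],s["eef_rot"],s["gripper_width"])
E
```

```text
0.1 [ 0.15755644 -0.65592837  0.23971126] [ 1.79914060e+02 -1.07308379e-02 -1.66495607e+02] 0.08745034274386519
```

View pics/top0.png

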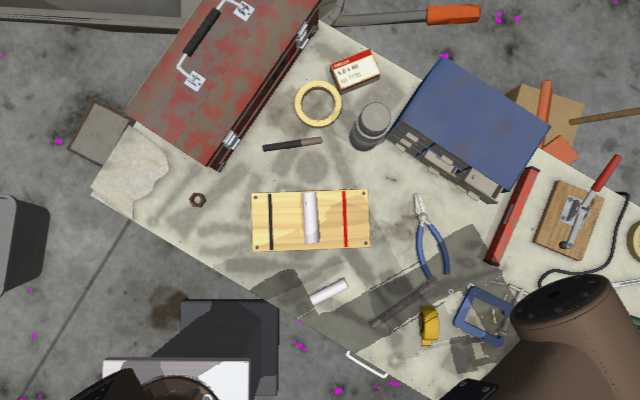

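View pics/side0.png

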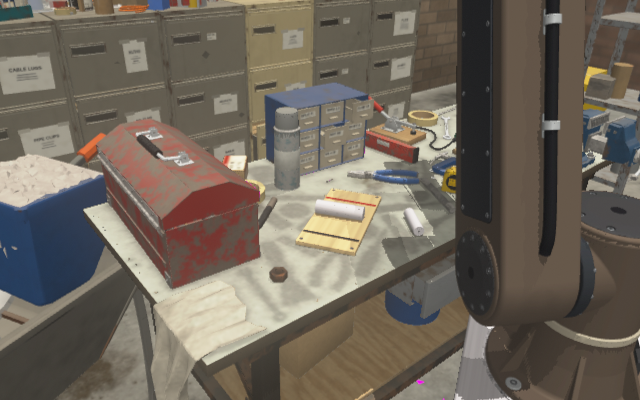

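Top view: board is about (251,193)–(370,248), red line at u≈345, bar at u≈311, black line at u≈270, and a smaller bar off the board at (328,292). I'll enlarge the board.

Run:
```python
from h import *
import pickle
c=pickle.load(open("top0.pkl","rb"))
im=c["image"][180:260,240:380];cv2.imwrite("pics/crop0.png",cv2.resize(im,None,fx=5.6,fy=5.6,interpolation=cv2.INTER_CUBIC))
for n,uv,z in[("c1",(251,193),.012),("c2",(368,190),.012),("c3",(370,247),.012),("c4",(252,251),.012),("r1",(345,192),.012),("r2",(346,247),.012),("b1",(310,192),.028),("b2",(312,243),.028),("can",(370,125),.1)]:print(n,px2w(c,uv,z).round(4))
R=cv2.Rodrigues(np.array(c["rvec"]))[0];print("cam",(-R.T@np.array(c["tvec"]).ravel()).round(3), r.get_state()["tcp_pos"])
```

```text
c1 [ 0.5165 -0.1582  0.012 ]
c2 [ 0.5262 -0.4171  0.012 ]
c3 [ 0.4004 -0.422   0.012 ]
c4 [ 0.3891 -0.1628  0.012 ]
r1 [ 0.5211 -0.3661  0.012 ]
r2 [ 0.3999 -0.3691  0.012 ]
b1 [ 0.5192 -0.2885  0.028 ]
b2 [ 0.4085 -0.2941  0.028 ]
can [ 0.6533 -0.4099  0.1   ]
cam [ 0.449 -0.289  1.063] [ 0.15755644 -0.65592837  0.23971126]
```

View pics/crop0.png

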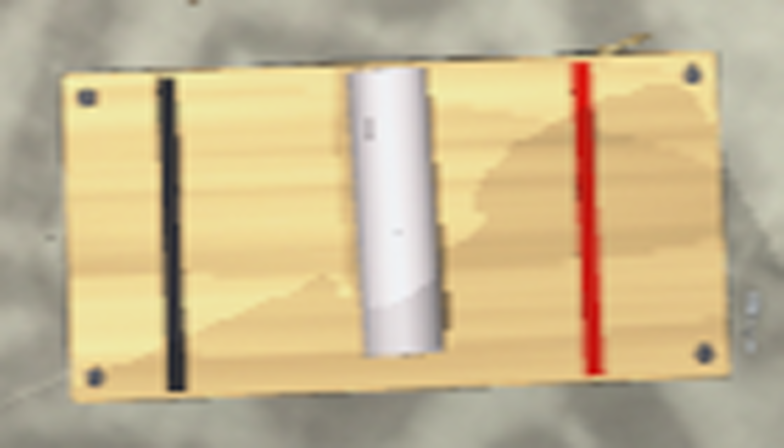

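Crop (5.6x, offset 240,180): bar end centres are at (388,68) and (403,352), red line ends at (581,62) and (595,374). The bar and line are nearly parallel.

Run:
```python
from h import *
import pickle
c=pickle.load(open("top0.pkl","rb"))
f=lambda p,z:px2w(c,((p[0]+.5)/5.6-.5+240,(p[1]+.5)/5.6-.5+180),z)
b1,b2=f((388,68),.036),f((403,352),.036);r1,r2=f((581,62),.012),f((595,374),.012)
for p in(b1,b2,r1,r2):print(p.round(4))
for a,b in((b1,b2),(r1,r2)):print("mid",((a+b)/2).round(4),"len",np.linalg.norm(a-b).round(4),"ang",np.degrees(np.arctan2(*(a-b)[1::-1])).round(2))
d=(r1-r2)[:2];d/=np.linalg.norm(d);n=np.array([d[1],-d[0]]);D=((r1+r2)/2-(b1+b2)/2)[:2];print("n",n,"roll dist",D@n,"axial",D@d)
s=r.get_state();R=cv2.Rodrigues(np.zeros(3))[0]
from scipy.spatial.transform import Rotation as Q
T=Q.from_euler("xyz",s["eef_rot"],degrees=True).as_matrix()
m=(b1+b2)/2; g=np.array([*(m[:2]-8e-3*n),.10])
print("goal",g,"dp mm",(T.T@(g-s["tcp_pos"])*1e3).round(1))
```

```text
[ 0.5192 -0.2861  0.036 ]
[ 0.41   -0.2931  0.036 ]
[ 0.5241 -0.3624  0.012 ]
[ 0.4013 -0.3687  0.012 ]
mid [ 0.4646 -0.2896  0.036 ] len 0.1094 ang 3.69
mid [ 0.4627 -0.3656  0.012 ] len 0.123 ang 2.98
n [ 0.05192905 -0.99865078] roll dist 0.0757421303728026 axial -0.00586113303583433
goal [ 0.46418161 -0.28161906  0.1       ] dp mm [-385.6  292.1  140.1]
```

Call:
send_rows:
  steps:
    - {"dp":[-48,36,0],"roll":-0.17,"jaw":45}
    - {"dp":[-96,72,0],"roll":-0.34,"jaw":45}
    - {"dp":[-144,108,0],"roll":-0.51,"jaw":45}
    - {"dp":[-192,145,0],"roll":-0.69,"jaw":45}
    - {"dp":[-241,182,0],"roll":-0.86,"jaw":45}

```text
time_s: 0.72
tcp_pos: [0.3503, -0.4213, 0.2404]
eef_rot: [180.0, 0.0, -116.9]
contact_force: [1.1, -0.0, -0.6]
gripper_width: 0.0434
gripper_force: 0.0
```

```bash
cat > g.py <<'E'
from h import *
import sys
from scipy.spatial.transform import Rotation as Q
s=r.get_state();T=Q.from_euler("xyz",s["eef_rot"],degrees=True).as_matrix()
g=np.array([float(a) for a in sys.argv[1:4]])
print("t",round(s["time_s"],2),"tcp",np.round(s["tcp_pos"],4),"yaw",round(s["eef_rot"][2],2),"F",np.round(s["contact_force"],1),"dp",(T.T@(g-s["tcp_pos"])*1e3).round(1))
E
python3 g.py .464 -.2816 .10
```

```text
t 0.72 tcp [ 0.3503 -0.4213  0.2404] yaw -116.9 F [ 1.1 -0.  -0.6] dp [-176.   -38.3  140.4]
```

Call:
send_rows:
  steps:
    - {"dp":[-45,-10,20],"roll":-0.15}
    - {"dp":[-95,-20,60],"roll":-0.32}
    - {"dp":[-145,-30,100],"roll":-0.48}
    - {"dp":[-176,-38,140],"roll":-0.52}
    - {"dp":[-176,-38,140],"roll":-0.52}

```text
invalid input
```

```bash
python3 g.py .464 -.2816 .0585
```

```text
t 0.72 tcp [ 0.3503 -0.4213  0.2404] yaw -116.9 F [ 1.1 -0.  -0.6] dp [-176.   -38.3  181.9]
```

Jaw must be given in each row.

Call:
send_rows:
  steps:
    - {"dp":[-45,-10,20],"roll":-0.15,"jaw":45}
    - {"dp":[-95,-20,50],"roll":-0.32,"jaw":45}
    - {"dp":[-140,-30,80],"roll":-0.48,"jaw":45}
    - {"dp":[-176,-38,120],"roll":-0.52,"jaw":45}
    - {"dp":[-176,-38,140],"roll":-0.52,"jaw":45}

```text
time_s: 1.35
tcp_pos: [0.4641, -0.2817, 0.0983]
eef_rot: [179.9, 0.1, -87.2]
contact_force: [-0.5, -0.7, 1.3]
gripper_width: 0.0395
gripper_force: 0.0
```

```bash
python3 g.py .464 -.2816 .0585
```

```text
t 1.35 tcp [ 0.4641 -0.2817  0.0983] yaw -87.23 F [-0.5 -0.7  1.3] dp [-0.1  0.  39.8]
```

Call:
send_rows:
  steps:
    - {"dp":[2,0,20],"roll":0,"jaw":45}
    - {"dp":[2,0,34],"roll":0,"jaw":45}
    - {"dp":[2,0,38],"roll":0,"jaw":45}
    - {"dp":[2,0,39.5],"roll":0,"jaw":45}
    - {"dp":[2,0,39.5],"roll":0,"jaw":45}

```text
time_s: 1.98
tcp_pos: [0.4642, -0.2861, 0.0616]
eef_rot: [-179.9, -0.0, -87.4]
contact_force: [0.2, 1.0, 0.2]
gripper_width: 0.0393
gripper_force: 0.0
```

```bash
python3 - <<'E'
from h import *
c=r.capture("wrist");cv2.imwrite("pics/w1.png",c["image"])
E
python3 g.py .464 -.2836 .0585
```

```text
t 2.02 tcp [ 0.4642 -0.2861  0.0617] yaw -87.43 F [-0.8 -0.1  0.2] dp [-2.5  0.1  3.2]
```

View pics/w1.png

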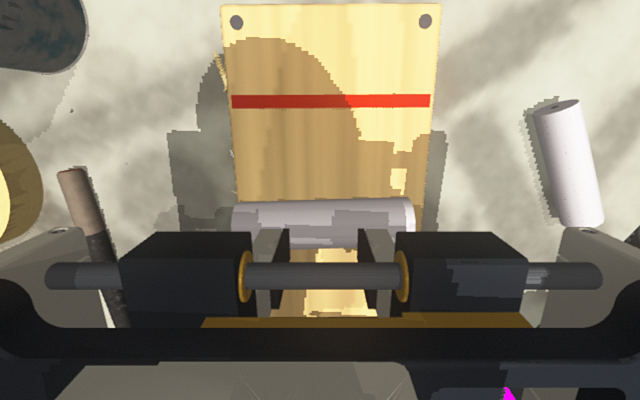

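The wrist view shows both fingers astride the middle of the bar (bar at u 232–415, fingers at u≈270 and 375), with the red line ahead at v≈100. I'll lower in small steps until contact.

Call:
send_rows:
  steps:
    - {"dp":[0,0,1],"roll":0,"jaw":45}
    - {"dp":[0,0,1.5],"roll":0,"jaw":45}
    - {"dp":[0,0,1.5],"roll":0,"jaw":45}

```text
time_s: 2.4
tcp_pos: [0.4639, -0.2859, 0.0596]
eef_rot: [-180.0, -0.0, -87.4]
contact_force: [-0.0, -0.2, 0.7]
gripper_width: 0.0392
gripper_force: 0.0
```

Call:
send_rows:
  steps:
    - {"dp":[0,0,1],"roll":0,"jaw":45}
    - {"dp":[0,0,1],"roll":0,"jaw":45}

```text
time_s: 2.65
tcp_pos: [0.4638, -0.2859, 0.0584]
eef_rot: [180.0, 0.0, -87.4]
contact_force: [-0.8, -0.4, 0.4]
gripper_width: 0.0391
gripper_force: 0.0
```

Call:
send_rows:
  steps:
    - {"dp":[-3,0,0],"roll":0,"jaw":45}
    - {"dp":[-3,0,0.5],"roll":0,"jaw":45}
    - {"dp":[-3,0,0.5],"roll":0,"jaw":45}

```text
time_s: 3.02
tcp_pos: [0.4638, -0.2829, 0.0583]
eef_rot: [-180.0, -0.0, -87.4]
contact_force: [-0.9, 0.4, 2.6]
gripper_width: 0.0389
gripper_force: 1.1
```

Call:
send_rows:
  steps:
    - {"dp":[0,0,0.5],"roll":0,"jaw":45}
    - {"dp":[0,0,0.5],"roll":0,"jaw":45}

```text
time_s: 3.28
tcp_pos: [0.4638, -0.2832, 0.0581]
eef_rot: [-180.0, -0.0, -87.4]
contact_force: [-3.0, 0.5, 5.7]
gripper_width: 0.0396
gripper_force: 3.2
```

Call:
send_rows:
  steps:
    - {"dp":[3,0,0],"roll":0,"jaw":45}
    - {"dp":[8,0,0],"roll":0,"jaw":45}
    - {"dp":[14,0,0],"roll":0,"jaw":45}
    - {"dp":[20,0,0],"roll":0,"jaw":45}
    - {"dp":[24,0,0],"roll":0,"jaw":45}

```text
time_s: 3.9
tcp_pos: [0.4655, -0.3075, 0.0581]
eef_rot: [-179.9, -0.0, -87.4]
contact_force: [0.4, 0.6, 5.3]
gripper_width: 0.0399
gripper_force: 2.7
```

```bash
python3 - <<'E'
from h import *
c=r.capture("top");im=c["image"][180:260,240:380];cv2.imwrite("pics/crop1.png",cv2.resize(im,None,fx=5.6,fy=5.6,interpolation=cv2.INTER_CUBIC))
E
python3 g.py .464 -.2836 .0585
```

```text
t 3.95 tcp [ 0.4656 -0.3077  0.0581] yaw -87.41 F [-0.3 -0.4  4.6] dp [-24.2   0.5  -0.4]
```

View pics/crop1.png

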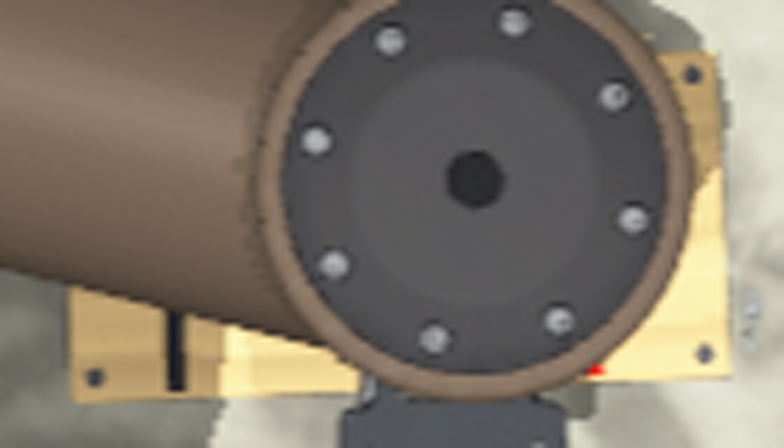

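The view from above is blocked by the arm, so I'll track the bar in the wrist camera instead, using the colour edge and the tangent to the cylinder.

```bash
cat > m.py <<'E'
from h import *
import sys
c=r.capture("wrist");im=c["image"].astype(int)
cv2.imwrite(f"pics/{sys.argv[1]}.png",c["image"])
d=np.array([.99865,.05193]);n=np.array([.05193,-.99865])
red=(im[...,2]-im[...,1]>80)&(im[...,2]>90)
yel=(im[...,2]-im[...,0]>35)   # board or line
P=[];B=[]
for u in range(0,640,4):
    v=np.where(red[:300,u])[0]
    if len(v)>2:
        p=px2w(c,(u,v.mean()),.012);P.append(p[:2])
        k=int(v.max())
        w=k+3
        while w<330 and yel[w,u]: w+=1
        o,g=px2w(c,(u,w-.5),.5),px2w(c,(u,w-.5),.0)
        a=np.array([o[:2]@n,o[2]]);b=np.array([g[:2]@n,0.]);t=(b-a)/np.linalg.norm(b-a)
        # line at distance .016 on the low-n side: cross
        nn=np.array([t[1],-t[0]]); nn*=np.sign(nn[0])
        # point (s,.028): ((s,.028)-a).nn=-.016
        s=a[0]+(-.016-(.028-a[1])*nn[1])/nn[0]
        B.append((g[:2]@d,s,u,w))
P=np.array(P);B=np.array(B)
rx=P@d;rs=P@n
print("red: along",rx.min().round(4),rx.max().round(4),"s",np.median(rs).round(4),"slope",np.degrees(np.polyfit(rx,rs,1)[0]).round(2))
med=np.median(B[:,1]);k=abs(B[:,1]-med)<.003
q=np.polyfit(B[k,0],B[k,1],1)
print("bar s",np.median(B[k,1]).round(4),"n",k.sum(),"of",len(k),"slope deg",np.degrees(q[0]).round(2),"resid",np.std(B[k,1]-np.polyval(q,B[k,0])).round(4))
print("u,v",B[::6,2:].astype(int).tolist())
t=np.array(r.get_state()["tcp_pos"]);print("tcp s",(t[:2]@n).round(4),"z",t[2].round(4),"remaining mm",((np.median(rs)-np.median(B[k,1]))*1e3).round(1),"tcp ahead of bar mm",((t[:2]@n-np.median(B[k,1]))*1e3).round(1))
E
python3 m.py w2
```

```text
red: along 0.3834 0.505 s 0.3889 slope 0.16
bar s 0.3251 n 43 of 49 slope deg -1.18 resid 0.0002
u,v [[236, 206], [260, 217], [284, 216], [308, 216], [332, 215], [356, 214], [380, 214], [404, 213], [428, 183]]
tcp s 0.3313 z 0.0581 remaining mm 63.7 tcp ahead of bar mm 6.2
```

Tracking agrees with expectation: the bar moved 11.8 mm for 24 mm of finger travel, so no slip, and 63.7 mm remain. The bar is skewed about 1.3°. I'll regrip and add a small turn while pushing.

Call:
send_rows:
  steps:
    - {"dp":[0,0,-5],"roll":0,"jaw":45}
    - {"dp":[-6,0,-6],"roll":0,"jaw":45}
    - {"dp":[-13,0,-5],"roll":0,"jaw":45}
    - {"dp":[-13,0,-1.5],"roll":0,"jaw":45}
    - {"dp":[-13,0,0],"roll":0,"jaw":45}

```text
time_s: 4.62
tcp_pos: [0.4643, -0.2939, 0.0578]
eef_rot: [180.0, -0.0, -87.4]
contact_force: [-3.4, 0.7, 13.8]
gripper_width: 0.0392
gripper_force: 6.6
```

Call:
send_rows:
  steps:
    - {"dp":[0,0,0],"roll":0,"jaw":45}
    - {"dp":[6,0,0],"roll":0.008,"jaw":45}
    - {"dp":[13,0,0],"roll":0.016,"jaw":45}
    - {"dp":[20,0,0],"roll":0.026,"jaw":45}
    - {"dp":[27,0,0],"roll":0.036,"jaw":45}

```text
time_s: 5.25
tcp_pos: [0.4663, -0.3215, 0.0582]
eef_rot: [-179.9, -0.1, -89.5]
contact_force: [-0.1, 0.3, 5.3]
gripper_width: 0.0395
gripper_force: 2.5
```

```bash
python3 m.py w3
```

```text
red: along 0.3832 0.5048 s 0.3889 slope 0.09
bar s 0.3387 n 43 of 48 slope deg -1.08 resid 0.0003
u,v [[236, 206], [260, 219], [284, 218], [308, 216], [332, 215], [356, 213], [380, 212], [404, 211]]
tcp s 0.3459 z 0.0581 remaining mm 50.2 tcp ahead of bar mm 7.2
```

Call:
send_rows:
  steps:
    - {"dp":[0,0,-5],"roll":0,"jaw":68}
    - {"dp":[-6,0,-6],"roll":-0.04,"jaw":68}
    - {"dp":[-14,0,-5],"roll":-0.076,"jaw":68}
    - {"dp":[-14,0,-4],"roll":-0.076,"jaw":68}
    - {"dp":[-14,0,-1.5],"roll":-0.076,"jaw":68}

```text
time_s: 5.92
tcp_pos: [0.4654, -0.3066, 0.059]
eef_rot: [-180.0, -0.0, -85.1]
contact_force: [0.2, -0.7, 0.1]
gripper_width: 0.0598
gripper_force: 0.0
```

Call:
send_rows:
  steps:
    - {"dp":[0,0,1.5],"roll":0,"jaw":68}
    - {"dp":[6,0,1.5],"roll":0.02,"jaw":68}
    - {"dp":[13,0,1.5],"roll":0.04,"jaw":68}
    - {"dp":[20,0,1.5],"roll":0.06,"jaw":68}
    - {"dp":[26,0,1.5],"roll":0.08,"jaw":68}

```text
time_s: 6.55
tcp_pos: [0.4677, -0.3335, 0.0581]
eef_rot: [-180.0, -0.0, -89.7]
contact_force: [-0.7, 0.2, 6.1]
gripper_width: 0.0592
gripper_force: 3.1
```

```bash
python3 m.py w4
```

```text
red: along 0.3831 0.5043 s 0.3888 slope 0.13
bar s 0.3516 n 43 of 47 slope deg -0.63 resid 0.0003
u,v [[240, 219], [264, 218], [288, 216], [312, 215], [336, 213], [360, 212], [384, 210], [408, 211]]
tcp s 0.3578 z 0.0581 remaining mm 37.2 tcp ahead of bar mm 6.2
```

Call:
send_rows:
  steps:
    - {"dp":[0,0,-5],"roll":0,"jaw":68}
    - {"dp":[-6,0,-6],"roll":-0.06,"jaw":68}
    - {"dp":[-13,0,-5],"roll":-0.1,"jaw":68}
    - {"dp":[-13,0,-3],"roll":-0.1,"jaw":68}
    - {"dp":[-13,0,-1.5],"roll":-0.1,"jaw":68}

```text
time_s: 7.22
tcp_pos: [0.4675, -0.3197, 0.0588]
eef_rot: [180.0, 0.0, -84.0]
contact_force: [-0.3, 0.2, -0.1]
gripper_width: 0.0594
gripper_force: 0.0
```

Call:
send_rows:
  steps:
    - {"dp":[0,0,1.5],"roll":0,"jaw":68}
    - {"dp":[6,0,1.5],"roll":0.025,"jaw":68}
    - {"dp":[13,0,1.5],"roll":0.05,"jaw":68}
    - {"dp":[20,0,1.5],"roll":0.08,"jaw":68}
    - {"dp":[26,0,1.5],"roll":0.11,"jaw":68}

```text
time_s: 7.85
tcp_pos: [0.4702, -0.3463, 0.0581]
eef_rot: [-180.0, -0.0, -90.3]
contact_force: [-1.6, -0.1, 6.0]
gripper_width: 0.0594
gripper_force: 3.0
```

```bash
python3 m.py w5
```

```text
red: along 0.3842 0.5049 s 0.3888 slope 0.12
bar s 0.3641 n 43 of 46 slope deg -0.52 resid 0.0004
u,v [[244, 220], [268, 219], [292, 217], [316, 215], [340, 213], [364, 212], [388, 210], [412, 212]]
tcp s 0.3708 z 0.0581 remaining mm 24.7 tcp ahead of bar mm 6.7
```

View pics/w5.png

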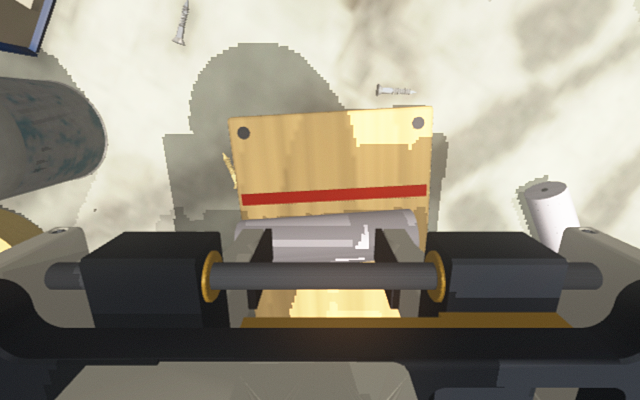

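The bar is square across the board just short of the red line (bar edge v≈215, line v≈195), with both ends on the board. Next push.

Call:
send_rows:
  steps:
    - {"dp":[0,0,-5],"roll":0,"jaw":68}
    - {"dp":[-6,1,-6],"roll":-0.06,"jaw":68}
    - {"dp":[-13,2,-5],"roll":-0.12,"jaw":68}
    - {"dp":[-13,2,-3],"roll":-0.12,"jaw":68}
    - {"dp":[-13,2,-1.5],"roll":-0.12,"jaw":68}

```text
time_s: 8.52
tcp_pos: [0.4683, -0.3327, 0.059]
eef_rot: [-180.0, -0.0, -83.5]
contact_force: [0.7, -0.5, 0.4]
gripper_width: 0.0594
gripper_force: 0.0
```

Call:
send_rows:
  steps:
    - {"dp":[0,0,1.5],"roll":0,"jaw":68}
    - {"dp":[6,0.5,1.5],"roll":0.03,"jaw":68}
    - {"dp":[13,1,1.5],"roll":0.06,"jaw":68}
    - {"dp":[20,1.5,1.5],"roll":0.09,"jaw":68}
    - {"dp":[25,1.5,1.5],"roll":0.12,"jaw":68}

```text
time_s: 9.15
tcp_pos: [0.4701, -0.3586, 0.0581]
eef_rot: [-179.9, -0.0, -90.4]
contact_force: [-0.8, -0.0, 6.2]
gripper_width: 0.06
gripper_force: 3.3
```

```bash
python3 m.py w6
```

```text
red: along 0.3831 0.5058 s 0.3898 slope -0.13
bar s 0.3744 n 43 of 46 slope deg -0.44 resid 0.0004
u,v [[244, 223], [268, 221], [292, 220], [316, 218], [340, 216], [364, 215], [388, 213], [412, 215]]
tcp s 0.3829 z 0.0581 remaining mm 15.4 tcp ahead of bar mm 8.5
```

```bash
sed -i 's/w=k+3/w=k+1/' m.py; python3 m.py w7
```

```text
red: along 0.3831 0.5059 s 0.3899 slope -0.08
bar s 0.3751 n 43 of 46 slope deg -0.49 resid 0.0006
u,v [[244, 223], [268, 221], [292, 219], [316, 218], [340, 216], [364, 214], [388, 213], [412, 216]]
tcp s 0.3827 z 0.0581 remaining mm 14.8 tcp ahead of bar mm 7.6
```

Call:
send_rows:
  steps:
    - {"dp":[0,0,-5],"roll":0,"jaw":68}
    - {"dp":[-6,1,-8],"roll":-0.06,"jaw":68}
    - {"dp":[-13,1.5,-8],"roll":-0.12,"jaw":68}
    - {"dp":[-13,1.5,-8],"roll":-0.12,"jaw":68}

```text
time_s: 9.75
tcp_pos: [0.4679, -0.3443, 0.0654]
eef_rot: [180.0, 0.0, -83.4]
contact_force: [-0.5, 0.2, -0.7]
gripper_width: 0.0596
gripper_force: 0.0
```

```bash
python3 m.py w8
```

```text
red: along 0.3842 0.5064 s 0.3901 slope -0.02
bar s 0.3749 n 42 of 45 slope deg -0.69 resid 0.0002
u,v [[244, 189], [268, 190], [292, 191], [316, 192], [340, 193], [364, 194], [388, 195], [412, 205]]
tcp s 0.3684 z 0.0655 remaining mm 15.2 tcp ahead of bar mm -6.5
```

Call:
send_rows:
  steps:
    - {"dp":[0,0,5],"roll":0,"jaw":68}
    - {"dp":[0,0,7],"roll":0,"jaw":68}
    - {"dp":[0,0,8],"roll":0,"jaw":68}
    - {"dp":[5,0.5,8],"roll":0.03,"jaw":68}
    - {"dp":[10,1,8],"roll":0.06,"jaw":68}

```text
time_s: 10.42
tcp_pos: [0.4688, -0.3552, 0.0581]
eef_rot: [-180.0, -0.0, -86.9]
contact_force: [0.3, 0.4, 5.4]
gripper_width: 0.0593
gripper_force: 2.4
```

Call:
send_rows:
  steps:
    - {"dp":[4,0,0],"roll":0.03,"jaw":68}
    - {"dp":[8,0,0],"roll":0.06,"jaw":68}
    - {"dp":[10,0,0],"roll":0.08,"jaw":68}
    - {"dp":[10,0,0],"roll":0.08,"jaw":68}
    - {"dp":[10,0,-6],"roll":0.08,"jaw":68}

```text
time_s: 11.05
tcp_pos: [0.4685, -0.3646, 0.0632]
eef_rot: [179.9, 0.0, -91.5]
contact_force: [-0.0, 0.4, 0.1]
gripper_width: 0.0596
gripper_force: 0.0
```

Call:
send_rows:
  steps:
    - {"dp":[-20,0,-30],"roll":0,"jaw":68}
    - {"dp":[-60,0,-60],"roll":-0.06,"jaw":68}
    - {"dp":[-110,0,-80],"roll":-0.13,"jaw":68}
    - {"dp":[-150,0,-80],"roll":-0.13,"jaw":68}
    - {"dp":[-150,0,-80],"roll":-0.13,"jaw":68}

```text
time_s: 11.68
tcp_pos: [0.4727, -0.2126, 0.1442]
eef_rot: [-179.9, 0.0, -83.8]
contact_force: [0.3, -0.1, -0.4]
gripper_width: 0.0595
gripper_force: 0.0
```

```bash
python3 - <<'E'
from h import *
import pickle
c=r.capture("top");pickle.dump(c,open("top2.pkl","wb"));im=c["image"][180:260,300:380];a=cv2.resize(im,(560,560),interpolation=cv2.INTER_CUBIC)
cv2.imwrite("pics/c2.png",a)
c=r.capture("wrist");pickle.dump(c,open("wr2.pkl","wb"));cv2.imwrite("pics/wr2.png",c["image"])
E
python3 g.py .47 -.37 .06
```

```text
t 11.78 tcp [ 0.4728 -0.2144  0.1438] yaw -83.92 F [-0.1 -0.1  0.8] dp [154.4  19.2  83.8]
```

View pics/c2.png

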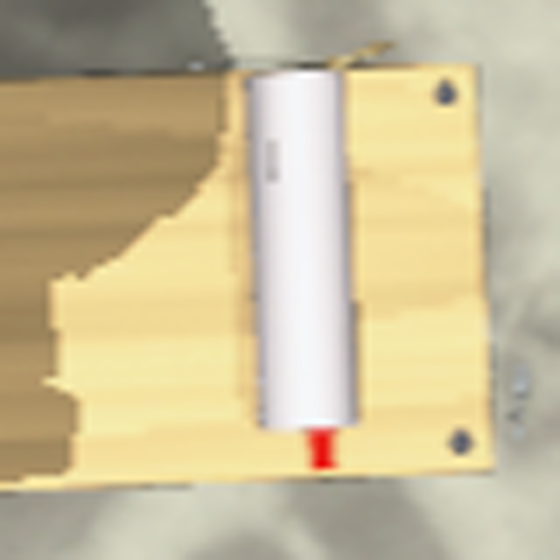

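View pics/wr2.png

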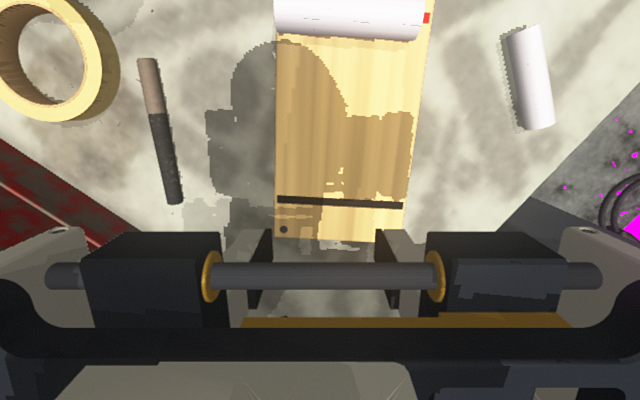

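The top crop is clear: the bar covers the red line, whose lower end shows at (321,448). Bar sides are at about u 249–340 (top) and 261–357 (bottom). Now to fit the silhouette exactly.

```bash
cat > t.py <<'E'
from h import *
import pickle,sys
def fit(fn,u0,u1,lo,hi):
    c=pickle.load(open(fn,"rb"));im=c["image"].astype(float)
    d=np.array([.99865,.05193]);n=np.array([.05193,-.99865])
    sat=im[...,2]-im[...,0];S=[];L=[]
    for v in range(lo,hi,2):
        row=sat[v];k=[u for u in range(u0,u1) if row[u]<35]
        a,b=min(k),max(k)
        cr=lambda i,j:i+(35-row[i])/(row[j]-row[i])*(j-i)
        ss=[]
        for u in(cr(a,a-1),cr(b,b+1)):
            o,g=px2w(c,(u,v),.5),px2w(c,(u,v),0.);p=np.array([o[:2]@n,.5]);q=np.array([g[:2]@n,0.]);t=(q-p)/np.linalg.norm(q-p);nn=np.array([t[1],-t[0]]);nn*=np.sign(nn[0])
            sg=1 if not ss else -1
            ss.append(p[0]+(sg*.016-(.028-p[1])*nn[1])/nn[0])
        S.append(ss);L.append(px2w(c,(u,v),.028)[:2]@d)
    S=np.array(S);m=S.mean(1);q=np.polyfit(L,m,1)
    print(fn,"bar s mid",np.polyval(q,.449).round(4),"edges",S.mean(0).round(4),"slope",np.degrees(q[0]).round(2),"std",np.std(m-np.polyval(q,L)).round(4))
    R=(im[...,2]-im[...,1]>80)&(im[...,0]<110)
    vs,us=np.where(R[185:255,325:358]);P=np.array([px2w(c,(x+325,y+185),.012)[:2] for x,y in zip(us,vs)])
    print("red s",(P@n).mean().round(4),"along",(P@d).min().round(4),(P@d).max().round(4),len(P), "slope",np.degrees(np.polyfit(P@d,P@n,1)[0]).round(2))
if __name__=="__main__":
    fit("top0.pkl",296,325,198,236);fit(sys.argv[1],328,358,198,236)
E
python3 t.py top2.pkl
```

```text
top0.pkl bar s mid 0.3133 edges [0.3139 0.3127] slope -1.72 std 0.0001
red s 0.3887 along 0.3823 0.5039 193 slope 0.15
top2.pkl bar s mid 0.3839 edges [0.385  0.3828] slope -0.14 std 0.0002
red s 0.3888 along 0.3823 0.3934 23 slope 5.1
```

Skew is nearly gone (about 0.3°), with 4.9 mm left, so one last short push of about 10 mm of finger travel.

```bash
python3 g.py .4682 -.3571 .0581
```

```text
t 11.78 tcp [ 0.4728 -0.2144  0.1438] yaw -83.92 F [-0.1 -0.1  0.8] dp [141.4  19.7  85.7]
```

Call:
send_rows:
  steps:
    - {"dp":[45,6,0],"roll":0.01,"jaw":68}
    - {"dp":[95,13,20],"roll":0.02,"jaw":68}
    - {"dp":[141,20,50],"roll":0.02,"jaw":68}
    - {"dp":[141,20,78],"roll":0.02,"jaw":68}
    - {"dp":[141,20,78],"roll":0.02,"jaw":68}

```text
time_s: 12.4
tcp_pos: [0.4649, -0.3578, 0.0627]
eef_rot: [179.7, 0.2, -85.3]
contact_force: [-0.9, 0.8, 0.7]
gripper_width: 0.0593
gripper_force: 0.0
```

```bash
python3 g.py .4682 -.3571 .0581
```

```text
t 12.4 tcp [ 0.4649 -0.3578  0.0627] yaw -85.31 F [-0.9  0.8  0.7] dp [-0.5 -3.3  4.6]
```

Settle, then lower to contact.

Call:
send_rows:
  steps:
    - {"dp":[-1,-3,0],"roll":0,"jaw":68}
    - {"dp":[-1,-3,2],"roll":0,"jaw":68}
    - {"dp":[-1,-3,3.5],"roll":0,"jaw":68}
    - {"dp":[-1,-3,3.5],"roll":0,"jaw":68}

```text
time_s: 12.9
tcp_pos: [0.4707, -0.3555, 0.0625]
eef_rot: [-180.0, -0.0, -85.1]
contact_force: [0.2, -0.1, -0.1]
gripper_width: 0.0598
gripper_force: 0.0
```

Call:
send_rows:
  steps:
    - {"dp":[0,1,2],"roll":0,"jaw":68}
    - {"dp":[0,2,3.5],"roll":0,"jaw":68}
    - {"dp":[0,2,4.2],"roll":0,"jaw":68}
    - {"dp":[0,2,4.2],"roll":0,"jaw":68}

```text
time_s: 13.4
tcp_pos: [0.4683, -0.3561, 0.0582]
eef_rot: [180.0, -0.0, -85.1]
contact_force: [-1.2, 0.1, 3.8]
gripper_width: 0.0598
gripper_force: 2.1
```

Call:
send_rows:
  steps:
    - {"dp":[2,0,0.3],"roll":0.01,"jaw":68}
    - {"dp":[5,0,0.3],"roll":0.02,"jaw":68}
    - {"dp":[8,0,0.3],"roll":0.03,"jaw":68}
    - {"dp":[10,0,0.3],"roll":0.04,"jaw":68}
    - {"dp":[10,0,0.3],"roll":0.04,"jaw":68}

```text
time_s: 14.02
tcp_pos: [0.4694, -0.3664, 0.0581]
eef_rot: [-180.0, -0.0, -87.4]
contact_force: [-1.8, -0.8, 6.5]
gripper_width: 0.0594
gripper_force: 3.2
```

Call:
send_rows:
  steps:
    - {"dp":[0,0,-6],"roll":0,"jaw":68}
    - {"dp":[-20,0,-35],"roll":0,"jaw":68}
    - {"dp":[-60,0,-65],"roll":0,"jaw":68}
    - {"dp":[-110,0,-85],"roll":0,"jaw":68}
    - {"dp":[-150,0,-85],"roll":0,"jaw":68}

```text
time_s: 14.65
tcp_pos: [0.4634, -0.2147, 0.1444]
eef_rot: [-179.8, -0.0, -87.4]
contact_force: [0.9, -0.3, -0.3]
gripper_width: 0.0597
gripper_force: 0.0
```

```bash
python3 - <<'E'
from h import *
import pickle
c=r.capture("top");c=r.capture("top");pickle.dump(c,open("top3.pkl","wb"));im=c["image"][180:260,300:380];cv2.imwrite("pics/c3.png",cv2.resize(im,(560,560),interpolation=cv2.INTER_CUBIC))
E
python3 t.py top3.pkl
```

```text
top0.pkl bar s mid 0.3133 edges [0.3139 0.3127] slope -1.72 std 0.0001
red s 0.3887 along 0.3823 0.5039 193 slope 0.15
top3.pkl bar s mid 0.3892 edges [0.3899 0.3884] slope 1.66 std 0.0001
red s 0.3886 along 0.3823 0.3935 24 slope 1.55
```

View pics/c3.png

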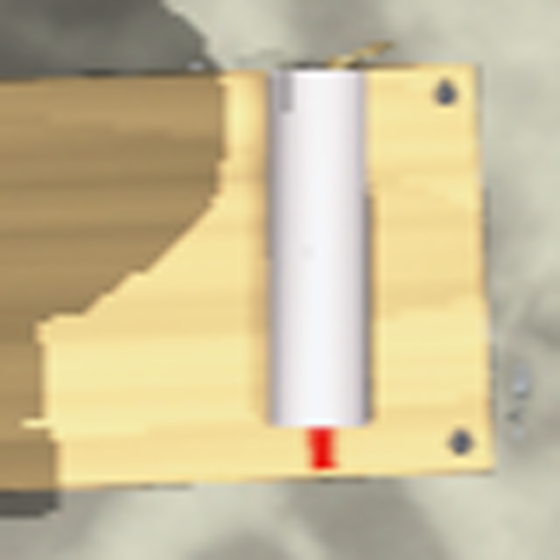

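The bar is centred to 0.5 mm (bar s 0.3892, line 0.3887), but this push turned it about 1.5° too far. I'll set the fingers back on top and pivot it back slightly.

```bash
python3 g.py .4686 -.3651 .0645
```

```text
t 14.75 tcp [ 0.4625 -0.2133  0.1435] yaw -87.28 F [-0.4 -0.1  0. ] dp [151.9   1.2  78.9]
```

Call:
send_rows:
  steps:
    - {"dp":[45,0,0],"roll":0.01,"jaw":68}
    - {"dp":[95,1,20],"roll":0.02,"jaw":68}
    - {"dp":[140,1,50],"roll":0.02,"jaw":68}
    - {"dp":[151,1,76],"roll":0.02,"jaw":68}
    - {"dp":[151,1,76],"roll":0.02,"jaw":68}

```text
time_s: 15.38
tcp_pos: [0.4664, -0.3675, 0.064]
eef_rot: [179.7, 0.1, -88.7]
contact_force: [0.3, -0.2, 0.7]
gripper_width: 0.0596
gripper_force: 0.0
```

Call:
send_rows:
  steps:
    - {"dp":[0,0,0],"roll":0,"jaw":68}
    - {"dp":[0,0,2],"roll":0,"jaw":68}
    - {"dp":[0,0,3],"roll":0,"jaw":68}
    - {"dp":[0,0,3],"roll":0,"jaw":68}

```text
time_s: 15.88
tcp_pos: [0.4686, -0.3666, 0.0641]
eef_rot: [-180.0, -0.0, -88.5]
contact_force: [0.1, 0.0, 0.5]
gripper_width: 0.0596
gripper_force: 0.0
```

Call:
send_rows:
  steps:
    - {"dp":[0,0,3],"roll":0,"jaw":68}
    - {"dp":[0,0,5],"roll":0,"jaw":68}
    - {"dp":[0,0,6],"roll":0,"jaw":68}
    - {"dp":[0,0,6.1],"roll":0,"jaw":68}
    - {"dp":[0,0,6.1],"roll":0,"jaw":68}

```text
time_s: 16.5
tcp_pos: [0.4684, -0.3673, 0.0581]
eef_rot: [-180.0, -0.0, -88.6]
contact_force: [-0.9, -0.2, 5.7]
gripper_width: 0.0597
gripper_force: 3.2
```

Call:
send_rows:
  steps:
    - {"dp":[0,0,0],"roll":-0.01,"jaw":68}
    - {"dp":[-0.5,0,0],"roll":-0.02,"jaw":68}
    - {"dp":[-1,0,0],"roll":-0.035,"jaw":68}
    - {"dp":[-1,0,0],"roll":-0.035,"jaw":68}
    - {"dp":[-1,0,-6],"roll":-0.035,"jaw":68}

```text
time_s: 17.12
tcp_pos: [0.468, -0.3659, 0.0633]
eef_rot: [180.0, 0.0, -86.6]
contact_force: [-0.7, 0.1, -0.6]
gripper_width: 0.0598
gripper_force: 0.0
```

Call:
send_rows:
  steps:
    - {"dp":[0,0,-6],"roll":0,"jaw":68}
    - {"dp":[-20,0,-35],"roll":0,"jaw":68}
    - {"dp":[-60,0,-65],"roll":0,"jaw":68}
    - {"dp":[-110,0,-80],"roll":0,"jaw":68}
    - {"dp":[-150,0,-80],"roll":0,"jaw":68}

```text
time_s: 17.75
tcp_pos: [0.4599, -0.2149, 0.1453]
eef_rot: [-179.8, -0.0, -86.6]
contact_force: [0.2, -0.0, -1.1]
gripper_width: 0.0598
gripper_force: 0.0
```

```bash
python3 - <<'E'
from h import *
import pickle
c=r.capture("top");c=r.capture("top");pickle.dump(c,open("top4.pkl","wb"));im=c["image"][180:260,300:380];cv2.imwrite("pics/c4.png",cv2.resize(im,(560,560),interpolation=cv2.INTER_CUBIC))
E
python3 t.py top4.pkl
```

```text
top0.pkl bar s mid 0.3133 edges [0.3139 0.3127] slope -1.72 std 0.0001
red s 0.3887 along 0.3823 0.5039 193 slope 0.15
top4.pkl bar s mid 0.389 edges [0.3898 0.3881] slope 0.66 std 0.0002
red s 0.3886 along 0.3823 0.3935 24 slope 1.55
```

View pics/c4.png

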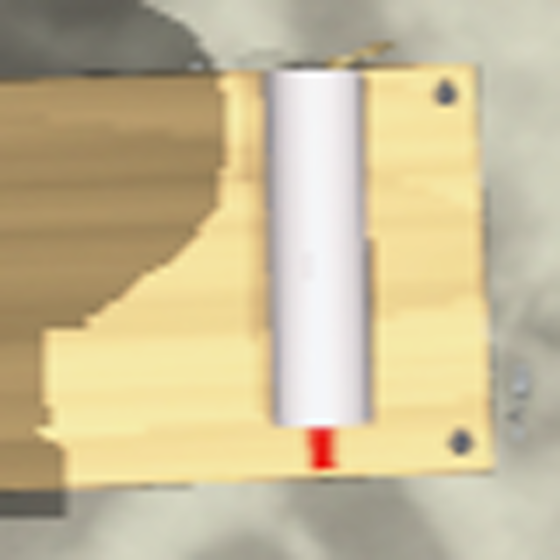

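The bar now lies along the red line, 0.3 mm off centre and about 0.5° off parallel. The line's end at (321,448) sits centred below the bar's end (275–371), and the arm is clear. Handing in.

```bash
python3 -c "
from plant import r
print(r.close_job())"
```

```text
the job is handed in; nothing more can be done
None
```

The bar was rolled onto the red line and handed in at about 18 s: by the top camera it rests about 0.3 mm off centre and 0.5° off parallel, on the board, with the arm clear of it.

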